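Fit the pivot pin and hold the offset lever level over its fixture

ROBOT

A 7-joint arm with a two-finger parallel gripper is mounted at the origin on a cart in front of the work surface, level with it; the furniture and walls round the work are solid. World frame = base frame: x ahead of the robot, y to its left, z up, the work surface at z = 0. Lengths are in mm, angles in degrees, forces in N, time in s.
With the tool pointing down it reaches from about 425 to 975 mm from the base axis. Payload 16.7 kg.
Tool frame: the origin (TCP) lies between the finger pads; the fingertips stand 19 mm ahead of it and the grasp point (between the pads) is the TCP; z points along the fingers, y is the line along which they close (so a half turn about z gives the same grasp; the last joint's range is limited). The gripper opens to 85 mm and grips with 20 to 120 N. Pads are 22 mm wide; open, the fingers measure 114 mm over their backs; the gripper's body (76 mm by 85 mm) begins 54 mm behind the grasp point. The pads swing forward as they close: fully open they stand 13 mm farther back than shut.
Start: joints at [60.762, 24.414, 4.234, 92.017, -1.954, 63.644, -3.845], TCP at [238.257, -631.515, 250.302] pointing down, gripper open.
Joint ranges: [-163.25, 163.25], [-28.42, 122.38], [-70.27, 78.77], [12.13, 141.07], [-58.53, 238.53], [9.26, 117.41], [-156.51, 156.51]. Speed limits (degrees/s): [108.29, 108.29, 136.94, 136.94, 172.46, 172.46, 172.46].

INTERFACE

Orientations are given as [roll, pitch, yaw] about the fixed x, y, z axes, in that order (R = Rz(yaw) Ry(pitch) Rx(roll)).
In Python, from cell import ctrl, get_image, spotter gives the robot as it stands.
- The arm moves only by the tool move_arm, never from a script. Its argument "deltas" is a list of rows, each an object of numbers: "rx", "ry", "rz": the turn, a rotation vector about the tool's x, y, z in rad; "dx", "dy", "dz": the shift along the tool's x, y, z in m; "jaw": the finger opening in m, from 0 to 0.0854. A call has 1 to 20 rows; each row is the pose to reach, as a shift and turn from the pose commanded when the call began, along the tool's axes at that moment; what a row does not reach only later rows make up. A row lasts 1/12 s, in which the tool goes at most 41.7 mm and 7.16 degrees, less where a joint would pass 70% of its speed; a pose out of reach is approached as far as the arm can. A call with a gripper value outside its range is refused whole. The fingers move at their own pace and stop on an object; the grip force is fixed at half the most. Time passes only in rows, so rows that repeat a pose let the fingers close. It gives the time, the measured TCP pose, the force, the opening and the grip force at its end, in the units of the state.
- ctrl.state(): the state, without advancing time (a new reading comes with each control period).
- get_image(name): name is "scene" or "top" or "wrist"; returns a dict with "frame" (400x640x3 uint8, red, green, blue), "range_z" (400x640 float32, mm along the optical axis (not along the pixel's ray), 0 where there is no reading), "fx", "fy", "cx", "cy" (pixels), "position" and "attitude" of the camera in the world. Camera axes: x right, y up, looking along -z (the intrinsics and any distortion apply to the point x, -y, -z); pixel columns grow to the right and rows downward; lengths in mm; the calibration is good to about 2 mm. A picture is of the moment at which its call begins.
- ctrl.job_done(): hands the job in; it is judged then, once.
Trained networks look in the newest picture that a camera, given by its name, has taken for a name from the list of things; names that differ only in an ending like _2 or _b are one class to them, and where a whole thing is asked for, a point or a joint stands for the part that bears it (a point fixed in the world has none). Each returns a list of dicts, best first, with "confidence" (0 to 1); they miss things now and then, are a little off and sometimes report something else, mostly with a low value. They report only what shows in the picture. A call takes as long as a camera call.
- spotter.search_frame(camera, name): "centre" ([x, y, z] in mm, in the coordinates of the camera as it stood for that picture, good to about 4 mm: the middle of the surface that is visible of it).
- spotter.trace(camera, name): "pixels" (400x640 bool, what is visible of it).
- spotter.tip_of(camera, name): "centre" ([x, y, z] in mm, in the coordinates of the camera as it stood for that picture, good to about 4 mm: a listed point, or the origin of a listed thing).
The state is a dict: "t": time; "joint_positions": joint angles; "joint_vel": joint speeds; "joint_torque": joint torques, N m; "tcp_pos": TCP position; "tool_rot": TCP orientation; "force": force on the tool from outside, world axes, zero at the start; "torque": the same for the moment, N m; "opening": finger opening in mm; "finger_force": force on a finger pad.
Only numpy, scipy, OpenCV 4.12 (cv2) and the standard library are available. Lean on these libraries where they do the work, as an engineer would, in place of code of your own. Each camera call takes 0.05 s, during which the arm holds its last target. There are 200 camera calls.

TASK

Take the steel pin out of the wooden stand, push it gently down into the narrow guide bush of the aluminium fixture until it stands on the bottom, and let it go. Then lift the cast lever by its balance point (not by the middle or an end) and hold it still and level over the fixture, the hub's bore centred above the pin, the end boss above the forked rest, and the hub clear of the pin's top by a few centimetres, ready to be lowered. Finish while still holding the lever there, touching nothing else, and leave the other things on the bench where they are.

Things in the scene. Friction and masses are not known exactly. Their poses are not given: they have to be found in the camera images.
- pin_mid (a point): centre, half-way up, of the plain round steel pin: 12 mm in diameter, 110 mm long, about 0.1 kg, both ends chamfered. It starts upright in the wooden stand with its lower 32 mm in the hole (foot 8 mm above the bench) and 78 mm showing. z runs along the pin, upwards at the start
- pin_top (a point): centre of the pin's upper end face, 55 mm above pin_mid along the pin
- pin_stand: fixed wooden block 50x50x40 mm with one hole 13.6 mm wide and 32 mm deep in its middle; origin at the centre of its underside, on the bench
- fixture: fixed fixture: aluminium base plate 255x72 mm, 12 mm thick, on the bench. Origin on the bench under the axis of the guide bush. Its x axis points along the plate from the bush to the forked rest, z is up; the plate reaches from x = -40 to x = +215 mm
- socket_mouth (a point): centre of the open mouth of the round steel guide bush, 62 mm above the bench. The bush stands upright, 29 mm in outer diameter (36 mm at the mouth), bore about 14 mm, widening like a funnel to 21 mm over the top 7 mm; it is 50 mm deep and its floor is the base plate (12 mm above the bench). A pin that stands on the bottom reaches 60 mm above the mouth
- rest_top (a point): centre of the seat of the forked rest, 62 mm above the bench, 190 mm from the bush along the fixture's x; two cheeks 10 mm high stand beside the seat, 34 mm apart. The lever's end boss belongs above it
- lever: the cast dark-metal offset lever, about 0.6 kg, 227 mm long, 44 mm high, lying on the bench on its hub and its end boss. Origin on the axis of the hub's bore, at the hub's underside; x points along the arm towards the small end boss, z is up. Hub 46 mm in diameter with a 20 mm bore; end boss 28 mm in diameter, 190 mm from the bore; between them a straight arm 16 mm wide and 16 mm high whose underside is 14 mm above the bench
- lever_balance (a point): the lever's balance point (centre of mass), in the middle of the arm's section, 62 mm from the bore axis towards the end boss, 22 mm above the lever's underside: grip the arm here, across its 16 mm width (horizontal, at right angles to the lever's x). Axes as the lever's
- lever_bore (a point): centre of the hub's bore, half-way up the hub (22 mm above its underside)
- lever_end (a point): centre of the end boss, half-way up, 190 mm from lever_bore along the lever's x
- spanner: bystander: flat steel open spanner 176 mm long; origin under its centre
- insulator: bystander: white porcelain bobbin 42 mm in diameter, 46 mm high; origin under its centre
- fuse_5: bystander: white ceramic fuse 23 mm in diameter, 50 mm long; origin under its centre as it stood at the start
- lampholder: bystander: dark brown lampholder 43 mm in diameter, 62 mm high, standing on the bench; origin under its centre

How it is judged (in metres and radians):
On the way, in this order (a step that is already met when the one before it is completed fails the run):
1. the pin stands on the bottom of the guide bush, upright, and has been let go, the lever still lying on the bench (horizontal distance between pin_mid and socket_mouth below 0.006 m and z of pin_top in the frame of fixture below 0.126 m and angle between pin_mid's own z axis and vertical below 0.1 rad and contact force between the fingers and pin below 0.1 N and height (world z) of lever_balance below 0.03 m), for 0.2 s.
2. the lever has been lifted off the bench, gripped at its balance point (height (world z) of lever_balance above 0.06 m and contact force between the fingers and lever above 2 N and x of the grasp point in the frame of lever_balance between -0.02 and 0.02 m), for 0.2 s.
At the end, for the whole second after the job is handed in: Pin free on the bush's bottom (4 mm, 0.1 rad). Lever gripped within 20 mm of its balance point, still, level within 5 degrees, bore within 9 mm of the pin's axis, end boss within 15 mm of the rest, hub 5 to 70 mm above the pin's top; lever and arm touch neither fixture nor pin. Ends holding (horizontal distance between pin_mid and socket_mouth below 0.006 m and z of pin_top in the frame of fixture below 0.126 m and angle between pin_mid's own z axis and vertical below 0.1 rad and horizontal distance between lever_bore and pin_top below 0.009 m and horizontal distance between lever_end and rest_top below 0.015 m and z of lever_bore in the frame of pin_top between 0.027 and 0.092 m and angle between lever's own z axis and vertical below 0.09 rad and linear speed of lever below 0.02 m/s and angular speed of lever below 0.15 rad/s and contact force between the fingers and lever above 2 N and x of the grasp point in the frame of lever_balance between -0.02 and 0.02 m and contact force between each of lever, the arm and fixture below 0.1 N and contact force between each of lever, the arm and pin below 0.1 N); the arm keeps its last pose, push and grip.
It fails at once if a bystander is moved by more than 30 mm (distance of any of lampholder, spanner, insulator, fuse_5 from where it was at the start of the episode above 0.03 m).
It fails at once if the fixture is hit or pressed hard (contact force between the arm and fixture above 40 N or contact force between pin and fixture above 60 N).
It also fails if it takes over 61 s, if anything falls off the work surface, if the arm or the gripper's body presses on something with over 40 N, if the wrist force passes 120 N, or if a joint passes its speed limit or range.

## Working session

There is one attempt and no reset: what is moved stays moved. The work goes in short steps, Python scripts to look and compute and a tool call to move; the robot and the scene stay as the last step left them, time stands still between calls to the robot, and variables do not carry over. Pictures are saved under pics/ and viewed, at most 10 in all, crops included, and the job is handed in when it is done.

Besides the shell and the picture viewer there is one more tool, called after "Emit:" by a JSON object that holds its "name" and its "arguments", one argument or row to a line. move_arm: Moves the arm, as the interface text tells. Its arguments: {"type":"object","properties":{"deltas":{"type":"array","items":{"type":"object","properties":{"rx":{"type":"number"},"ry":{"type":"number"},"rz":{"type":"number"},"dx":{"type":"number"},"dy":{"type":"number"},"dz":{"type":"number"},"jaw":{"type":"number"}}}}},"required":["deltas"]}

```bash
mkdir -p pics
cat > h.py <<'E'
import numpy as np, cv2
from scipy.spatial.transform import Rotation as R
from cell import ctrl, get_image, spotter
def rot(a): return R.from_euler('xyz',a,degrees=True).as_matrix()
def c2w(im,p): return np.array(im['position'])+rot(im['attitude'])@np.array(p)
def px2w(im,u,v,d):  # pixel(s)+range -> world
    P=np.stack([(u-im['cx'])/im['fx']*d,-(v-im['cy'])/im['fy']*d,-d],-1)
    return P@rot(im['attitude']).T+np.array(im['position'])
def w2px(im,p):
    q=rot(im['attitude']).T@(np.array(p)-np.array(im['position']))
    return im['cx']-im['fx']*q[0]/q[2], im['cy']+im['fy']*q[1]/q[2]
def save(im,n,crop=None,s=1):
    f=im['frame'][:,:,::-1]
    if crop: f=f[crop[1]:crop[3],crop[0]:crop[2]]
    cv2.imwrite('pics/'+n,cv2.resize(f,None,fx=s,fy=s,interpolation=cv2.INTER_CUBIC))
def cloud(im,mask):
    v,u=np.nonzero(mask&(im['range_z']>0)); return px2w(im,u,v,im['range_z'][v,u])
E
python3 - <<'E'
from h import *
s=ctrl.state(); print(s['t'],s['tcp_pos'],s['tool_rot'])
for c in ['scene','top']:
    im=get_image(c); save(im,c+'0.png'); print(c,im['position'],im['attitude'],[k for k in im])
    for n in ['pin_top','pin_mid','pin_stand','fixture','socket_mouth','rest_top','lever','lever_bore','lever_end','lever_balance','spanner','insulator','fuse_5','lampholder']:
        r=spotter.tip_of(c,n)
        print(n,[(np.round(c2w(im,q['centre'])).tolist(),round(q['confidence'],2)) for q in r[:2]])
print(ctrl.state()['t'])
E
```

```text
0.0 [ 238.07011155 -631.19083506  249.58933598] [-1.79922123e+02  7.63437950e-03  2.06657813e+01]
scene [ 610.69052989 -818.65995666 1067.36784813] [38.9985305   0.83803635  1.52670967] ['frame', 'range_z', 'fx', 'fy', 'cx', 'cy', 'position', 'attitude']
pin_top [([508.0, 327.0, 117.0], 0.4)]
pin_mid [([507.0, 325.0, 63.0], 0.42)]
pin_stand [([509.0, 324.0, -3.0], 0.79)]
fixture [([640.0, 32.0, -1.0], 0.86)]
socket_mouth [([640.0, 29.0, 61.0], 0.65)]
rest_top [([662.0, 214.0, 64.0], 0.79)]
lever [([505.0, 330.0, 63.0], 0.29)]
lever_bore [([428.0, -58.0, 18.0], 0.65)]
lever_end [([374.0, 122.0, 21.0], 0.83)]
lever_balance [([406.0, -3.0, 19.0], 0.87)]
spanner [([394.0, -244.0, -2.0], 0.72)]
insulator [([728.0, -80.0, 0.0], 0.48)]
fuse_5 [([470.0, -378.0, 1.0], 0.64)]
lampholder [([405.0, 288.0, -2.0], 0.78), ([507.0, 328.0, 62.0], 0.67)]
top [ 366.09868737  -16.36093523 1451.97717109] [  8.86797877  -0.48967475 -88.61064166] ['frame', 'range_z', 'fx', 'fy', 'cx', 'cy', 'position', 'attitude']
pin_top [([506.0, 327.0, 117.0], 0.57), ([374.0, 124.0, 20.0], 0.36)]
pin_mid [([510.0, 328.0, 63.0], 0.5)]
pin_stand [([508.0, 325.0, 1.0], 0.75), ([405.0, 288.0, 3.0], 0.52)]
fixture [([642.0, 27.0, -1.0], 0.73)]
socket_mouth [([639.0, 28.0, 66.0], 0.56), ([375.0, 124.0, 25.0], 0.44)]
rest_top [([670.0, 218.0, 62.0], 0.67)]
lever [([429.0, -62.0, -0.0], 0.59)]
lever_bore [([430.0, -62.0, 23.0], 0.67)]
lever_end [([378.0, 121.0, 23.0], 0.78)]
lever_balance [([412.0, -1.0, 24.0], 0.62), ([644.0, 26.0, 3.0], 0.42)]
spanner [([397.0, -240.0, -1.0], 0.56)]
insulator [([730.0, -78.0, 3.0], 0.56)]
fuse_5 [([475.0, -383.0, -6.0], 0.6)]
lampholder [([409.0, 288.0, 2.0], 0.51), ([510.0, 331.0, 62.0], 0.18)]
1.5
```

View pics/scene0.png

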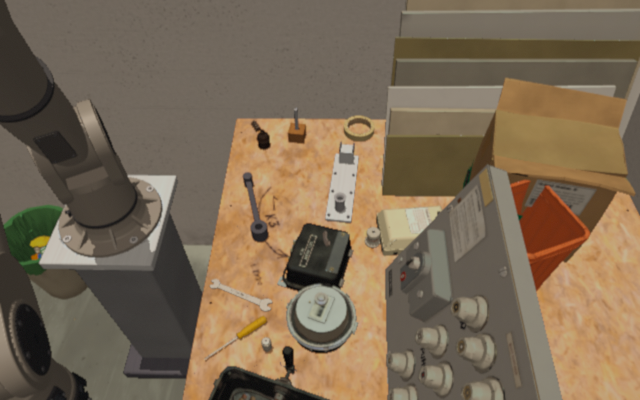

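View pics/top0.png

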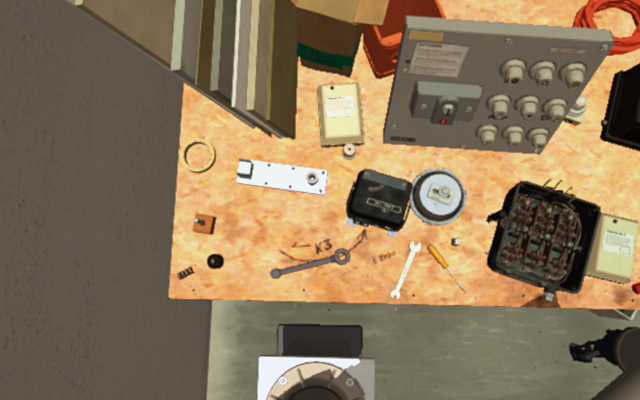

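The scene view shows the pin stand at about (297,125), the fixture from (340,205) to (346,150) and the lever from (259,230) to (247,178). The top view agrees: stand (204,224), bush (313,178), lever (341,256) to (276,273). The networks' positions match these. Next I check the heights along the route.

Run:
```python
from h import *
im=get_image('top'); P=cloud(im,np.ones((400,640),bool))
print('cols y', list(range(400,-800,-100)))
for x in range(300,900,100):
    print(x,[int(np.max(P[(abs(P[:,0]-x-50)<50)&(abs(P[:,1]-y+50)<50)][:,2],initial=-1)) for y in range(400,-800,-100)])
w=get_image('wrist'); print(w['position'],w['attitude'],w['fx'],ctrl.state()['tcp_pos'])
# top/scene depth refinements
for n,z0,z1,c in [('pin',85,125,(508,326)),('bush',55,70,(640,28)),('rest',55,80,(666,216)),('hub',38,50,(430,-61)),('endb',38,50,(376,122)),]:
    m=(np.hypot(P[:,0]-c[0],P[:,1]-c[1])<40)&(P[:,2]>z0)&(P[:,2]<z1); q=P[m]
    if len(q): print(n,len(q),q.mean(0).round(1),((q.min(0)+q.max(0))/2).round(1),np.ptp(q,axis=0).round(0))
```

```text
cols y [400, 300, 200, 100, 0, -100, -200, -300, -400, -500, -600, -700]
300 [50, 68, 50, 37, 12, 10, 13, 19, 119, 120, 119, 63]
400 [54, 67, 11, 37, 50, 36, 36, 51, 117, 111, 118, 118]
500 [124, 42, 11, 10, 99, 117, 105, 154, 193, 125, 122, 120]
600 [34, 78, 75, 67, 96, 122, 106, 148, 58, 119, 123, 16]
700 [672, 449, 270, 68, 67, 138, 281, 284, 245, 250, 236, 9]
800 [673, 450, 270, 70, 68, 403, 413, 411, 414, 413, 414, 86]
[ 309.7642973  -604.76324478  372.47487479] [-1.71910976e+01 -2.68161999e-02 -6.92766590e+01] 356.4061020451312 [ 238.26113897 -631.52719813  250.30229121]
pin 29 [507.3 325.4 110.3] [508.1 326.  106.5] [11.  9. 35.]
bush 93 [642.8  28.3  61.7] [643.2  28.   61.3] [32. 31. 12.]
rest 211 [663.9 215.6  64.4] [663.6 215.8  66.9] [46. 36. 23.]
hub 174 [426.  -61.4  44. ] [426.7 -59.2  44. ] [44. 49. 12.]
endb 79 [374.8 121.2  44.5] [374.5 121.7  44.1] [25. 25. 11.]
```

Emit:
{"name": "move_arm", "arguments": {
  "deltas": [
    {"dx":0.387,"dy":-0.368,"dz":-0.05,"rz":-1.484,"jaw":0.085},
    {"dx":0.387,"dy":-0.368,"dz":-0.05,"rz":-1.484,"jaw":0.085},
    {"dx":0.387,"dy":-0.368,"dz":-0.05,"rz":-1.484,"jaw":0.085},
    {"dx":0.387,"dy":-0.368,"dz":-0.05,"rz":-1.484,"jaw":0.085},
    {"dx":0.387,"dy":-0.368,"dz":-0.05,"rz":-1.484,"jaw":0.085},
    {"dx":0.387,"dy":-0.368,"dz":-0.05,"rz":-1.484,"jaw":0.085},
    {"dx":0.387,"dy":-0.368,"dz":-0.05,"rz":-1.484,"jaw":0.085},
    {"dx":0.387,"dy":-0.368,"dz":-0.05,"rz":-1.484,"jaw":0.085},
    {"dx":0.387,"dy":-0.368,"dz":-0.05,"rz":-1.484,"jaw":0.085},
    {"dx":0.387,"dy":-0.368,"dz":-0.05,"rz":-1.484,"jaw":0.085},
    {"dx":0.387,"dy":-0.368,"dz":-0.05,"rz":-1.484,"jaw":0.085},
    {"dx":0.387,"dy":-0.368,"dz":-0.05,"rz":-1.484,"jaw":0.085},
    {"dx":0.387,"dy":-0.368,"dz":-0.05,"rz":-1.484,"jaw":0.085},
    {"dx":0.591,"dy":-0.8,"dz":0.01,"rz":-1.768,"jaw":0.085},
    {"dx":0.591,"dy":-0.8,"dz":0.01,"rz":-1.768,"jaw":0.085},
    {"dx":0.591,"dy":-0.8,"dz":0.01,"rz":-1.768,"jaw":0.085},
    {"dx":0.591,"dy":-0.8,"dz":0.01,"rz":-1.768,"jaw":0.085},
    {"dx":0.591,"dy":-0.8,"dz":0.01,"rz":-1.768,"jaw":0.085},
    {"dx":0.591,"dy":-0.8,"dz":0.01,"rz":-1.768,"jaw":0.085},
    {"dx":0.591,"dy":-0.8,"dz":0.01,"rz":-1.768,"jaw":0.085}
  ]
}}

```text
invalid input
```

Emit:
{"name": "move_arm", "arguments": {
  "deltas": [
    {"dx":0.387,"dy":-0.368,"dz":-0.05,"rx":0,"ry":0,"rz":-1.484,"jaw":0.085},
    {"dx":0.387,"dy":-0.368,"dz":-0.05,"rx":0,"ry":0,"rz":-1.484,"jaw":0.085}
  ]
}}

```text
t: 1.77
tcp_pos: [273.2, -556.9, 257.3]
tool_rot: [-179.9, 0.0, 35.1]
force: [2.5, -0.0, 0.4]
opening: 84.9
finger_force: 0.0
```

```bash
cat >> h.py <<'E'
def goal(p,yaw,st=None):
    s=st or ctrl.state(); M=rot(s['tool_rot']); d=M.T@(np.array(p)-np.array(s['tcp_pos']))/1000
    r=R.from_matrix(M.T@rot([180,0,yaw])).as_rotvec(); print('d',d.round(4),'r',r.round(4))
E
python3 - <<'E'
from h import *
goal([470,-150,300],105); goal([508,326,240],122)
E
```

```text
d [ 0.3949 -0.2199 -0.0428] r [-1.3000e-03  2.0000e-04 -1.2201e+00]
d [ 0.6997 -0.5874  0.0173] r [-1.4000e-03 -0.0000e+00 -1.5168e+00]
```

Emit:
{"name": "move_arm", "arguments": {
  "deltas": [
    {"dx":0.395,"dy":-0.22,"dz":-0.043,"rx":0,"ry":0,"rz":-1.22,"jaw":0.085},
    {"dx":0.395,"dy":-0.22,"dz":-0.043,"rx":0,"ry":0,"rz":-1.22,"jaw":0.085},
    {"dx":0.395,"dy":-0.22,"dz":-0.043,"rx":0,"ry":0,"rz":-1.22,"jaw":0.085},
    {"dx":0.395,"dy":-0.22,"dz":-0.043,"rx":0,"ry":0,"rz":-1.22,"jaw":0.085},
    {"dx":0.395,"dy":-0.22,"dz":-0.043,"rx":0,"ry":0,"rz":-1.22,"jaw":0.085},
    {"dx":0.395,"dy":-0.22,"dz":-0.043,"rx":0,"ry":0,"rz":-1.22,"jaw":0.085},
    {"dx":0.395,"dy":-0.22,"dz":-0.043,"rx":0,"ry":0,"rz":-1.22,"jaw":0.085},
    {"dx":0.395,"dy":-0.22,"dz":-0.043,"rx":0,"ry":0,"rz":-1.22,"jaw":0.085},
    {"dx":0.395,"dy":-0.22,"dz":-0.043,"rx":0,"ry":0,"rz":-1.22,"jaw":0.085},
    {"dx":0.395,"dy":-0.22,"dz":-0.043,"rx":0,"ry":0,"rz":-1.22,"jaw":0.085},
    {"dx":0.7,"dy":-0.587,"dz":0.017,"rx":0,"ry":0,"rz":-1.517,"jaw":0.085},
    {"dx":0.7,"dy":-0.587,"dz":0.017,"rx":0,"ry":0,"rz":-1.517,"jaw":0.085},
    {"dx":0.7,"dy":-0.587,"dz":0.017,"rx":0,"ry":0,"rz":-1.517,"jaw":0.085},
    {"dx":0.7,"dy":-0.587,"dz":0.017,"rx":0,"ry":0,"rz":-1.517,"jaw":0.085},
    {"dx":0.7,"dy":-0.587,"dz":0.017,"rx":0,"ry":0,"rz":-1.517,"jaw":0.085},
    {"dx":0.7,"dy":-0.587,"dz":0.017,"rx":0,"ry":0,"rz":-1.517,"jaw":0.085},
    {"dx":0.7,"dy":-0.587,"dz":0.017,"rx":0,"ry":0,"rz":-1.517,"jaw":0.085},
    {"dx":0.7,"dy":-0.587,"dz":0.017,"rx":0,"ry":0,"rz":-1.517,"jaw":0.085},
    {"dx":0.7,"dy":-0.587,"dz":0.017,"rx":0,"ry":0,"rz":-1.517,"jaw":0.085},
    {"dx":0.7,"dy":-0.587,"dz":0.017,"rx":0,"ry":0,"rz":-1.517,"jaw":0.085}
  ]
}}

```text
t: 3.43
tcp_pos: [500.5, 229.9, 251.9]
tool_rot: [180.0, 0.0, 121.9]
force: [0.6, -0.6, 0.5]
opening: 84.6
finger_force: 0.0
```

Run:
```python
from h import *
goal([508,326,240],122)
```

```text
d [0.0776 0.0571 0.0119] r [ 0.0005  0.0003 -0.0023]
```

Emit:
{"name": "move_arm", "arguments": {
  "deltas": [
    {"dx":0.078,"dy":0.057,"dz":0.012,"rx":0,"ry":0,"rz":0,"jaw":0.085},
    {"dx":0.078,"dy":0.057,"dz":0.012,"rx":0,"ry":0,"rz":0,"jaw":0.085},
    {"dx":0.078,"dy":0.057,"dz":0.012,"rx":0,"ry":0,"rz":0,"jaw":0.085},
    {"dx":0.078,"dy":0.057,"dz":0.012,"rx":0,"ry":0,"rz":0,"jaw":0.085},
    {"dx":0.078,"dy":0.057,"dz":0.012,"rx":0,"ry":0,"rz":0,"jaw":0.085}
  ]
}}

```text
t: 3.85
tcp_pos: [507.2, 325.3, 239.5]
tool_rot: [-180.0, -0.0, 122.0]
force: [-0.2, -0.6, -0.0]
opening: 84.9
finger_force: 0.0
```

Run:
```python
from h import *
im=get_image('wrist'); save(im,'w1.png')
s=ctrl.state(); print(s['t'],s['tcp_pos'],s['tool_rot'],s['joint_positions'])
for n in ['pin_top','pin_mid','pin_stand']:
    print(n,[(np.round(c2w(im,q['centre']),1).tolist(),round(q['confidence'],2)) for q in spotter.tip_of('wrist',n)[:2]])
P=cloud(im,np.ones((400,640),bool))
for z0,z1 in [(112,125),(80,112),(50,80)]:
    q=P[(np.hypot(P[:,0]-508,P[:,1]-326)<20)&(P[:,2]>z0)&(P[:,2]<z1)]
    if len(q): print(len(q),q.mean(0).round(1),((q.min(0)+q.max(0))/2).round(1),np.ptp(q,axis=0).round(0))
goal([508,326,93],122,s)
```

```text
3.9 [507.63295542 324.03912209 239.69192674] [-1.79967219e+02  8.98797698e-03  1.21918874e+02] [ -6.17582879  23.23988123 -41.6561674  100.24590868  17.10967145
  63.06211969 -21.46809538]
pin_top [([510.5, 323.3, 116.3], 0.85)]
pin_mid [([507.9, 323.7, 60.2], 0.7)]
pin_stand [([510.7, 324.6, -1.0], 0.9)]
213 [509.6 327.5 116.1] [509.9 327.  115.2] [12. 12.  6.]
155 [507.3 330.7  97.3] [508.8 328.8  96. ] [ 9.  8. 32.]
104 [507.6 330.9  66.2] [508.9 329.3  65. ] [10.  8. 30.]
d [0.0015 0.0014 0.1467] r [-0.0006  0.0002 -0.0014]
```

View pics/w1.png

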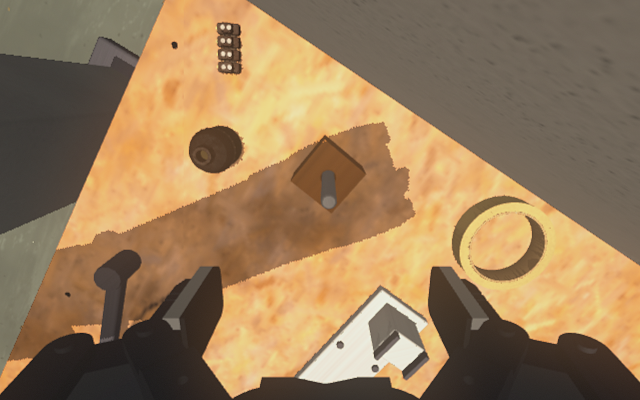

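The wrist view shows the pin top at (328,201), upright in its stand (centre about (328,175)) and between the open fingers. The lampholder at (216,149) and the ring at (500,242) are well clear.

Emit:
{"name": "move_arm", "arguments": {
  "deltas": [
    {"dx":0,"dy":0.001,"dz":0.035,"rx":0,"ry":0,"rz":0,"jaw":0.085},
    {"dx":0,"dy":0.001,"dz":0.07,"rx":0,"ry":0,"rz":0,"jaw":0.085},
    {"dx":0,"dy":0.001,"dz":0.1,"rx":0,"ry":0,"rz":0,"jaw":0.06},
    {"dx":0,"dy":0.001,"dz":0.125,"rx":0,"ry":0,"rz":0,"jaw":0.045},
    {"dx":0,"dy":0.001,"dz":0.14,"rx":0,"ry":0,"rz":0,"jaw":0.035},
    {"dx":0,"dy":0.001,"dz":0.147,"rx":0,"ry":0,"rz":0,"jaw":0.03},
    {"dx":0,"dy":0.001,"dz":0.147,"rx":0,"ry":0,"rz":0,"jaw":0.03},
    {"dx":0,"dy":0.001,"dz":0.147,"rx":0,"ry":0,"rz":0,"jaw":0.03}
  ]
}}

```text
t: 4.72
tcp_pos: [509.1, 325.1, 94.0]
tool_rot: [179.9, -0.0, 121.9]
force: [-0.2, 0.4, 1.3]
opening: 30.1
finger_force: 0.0
```

Run:
```python
from h import *
im=get_image('wrist')
P=cloud(im,np.ones((400,640),bool))
s=ctrl.state(); print(s['t'],s['tcp_pos'],s['opening'],s['force'])
q=P[(np.hypot(P[:,0]-508,P[:,1]-326)<13)&(P[:,2]>112)&(P[:,2]<125)]
print(len(q),q.mean(0).round(1),((q.min(0)+q.max(0))/2).round(1),np.ptp(q,axis=0).round(0))
```

```text
4.7667 [509.23447778 325.35910342  94.42891751] 30.04865439629907 [ 0.8970705  -0.7742121   0.11735372]
982 [508.7 328.5 115.8] [509.7 327.1 115.1] [12. 13.  6.]
```

Emit:
{"name": "move_arm", "arguments": {
  "deltas": [
    {"dx":0.0015,"dy":0.001,"dz":0,"rx":0,"ry":0,"rz":0,"jaw":0.02},
    {"dx":0.0015,"dy":0.001,"dz":0,"rx":0,"ry":0,"rz":0,"jaw":0.013},
    {"dx":0.0015,"dy":0.001,"dz":0,"rx":0,"ry":0,"rz":0,"jaw":0.008},
    {"dx":0.0015,"dy":0.001,"dz":0,"rx":0,"ry":0,"rz":0,"jaw":0.005},
    {"dx":0.0015,"dy":0.001,"dz":0,"rx":0,"ry":0,"rz":0,"jaw":0.005},
    {"dx":0.0015,"dy":0.001,"dz":0,"rx":0,"ry":0,"rz":0,"jaw":0.005},
    {"dx":0.0015,"dy":0.001,"dz":0,"rx":0,"ry":0,"rz":0,"jaw":0.005}
  ]
}}

```text
t: 5.35
tcp_pos: [509.0, 327.3, 94.2]
tool_rot: [179.9, 0.0, 121.9]
force: [-2.8, -1.5, 8.7]
opening: 10.4
finger_force: 58.4
```

Run:
```python
from h import *
goal([509,327,170],122);goal([641,28,190],97)
```

```text
d [-0.0002 -0.     -0.0758] r [ 0.0018  0.0001 -0.0015]
d [-0.3238 -0.046  -0.0959] r [ 1.800e-03 -3.000e-04  4.348e-01]
```

Emit:
{"name": "move_arm", "arguments": {
  "deltas": [
    {"dx":0,"dy":0,"dz":-0.01,"rx":0,"ry":0,"rz":0,"jaw":0.005},
    {"dx":0,"dy":0,"dz":-0.03,"rx":0,"ry":0,"rz":0,"jaw":0.005},
    {"dx":0,"dy":0,"dz":-0.055,"rx":0,"ry":0,"rz":0,"jaw":0.005},
    {"dx":-0.01,"dy":-0.001,"dz":-0.08,"rx":0,"ry":0,"rz":0.02,"jaw":0.005},
    {"dx":-0.03,"dy":-0.005,"dz":-0.096,"rx":0,"ry":0,"rz":0.05,"jaw":0.005},
    {"dx":-0.065,"dy":-0.01,"dz":-0.096,"rx":0,"ry":0,"rz":0.1,"jaw":0.005},
    {"dx":-0.1,"dy":-0.015,"dz":-0.096,"rx":0,"ry":0,"rz":0.15,"jaw":0.005},
    {"dx":-0.135,"dy":-0.02,"dz":-0.096,"rx":0,"ry":0,"rz":0.2,"jaw":0.005},
    {"dx":-0.17,"dy":-0.025,"dz":-0.096,"rx":0,"ry":0,"rz":0.25,"jaw":0.005},
    {"dx":-0.205,"dy":-0.03,"dz":-0.096,"rx":0,"ry":0,"rz":0.3,"jaw":0.005},
    {"dx":-0.24,"dy":-0.034,"dz":-0.096,"rx":0,"ry":0,"rz":0.35,"jaw":0.005},
    {"dx":-0.27,"dy":-0.038,"dz":-0.096,"rx":0,"ry":0,"rz":0.4,"jaw":0.005},
    {"dx":-0.295,"dy":-0.042,"dz":-0.096,"rx":0,"ry":0,"rz":0.435,"jaw":0.005},
    {"dx":-0.315,"dy":-0.045,"dz":-0.096,"rx":0,"ry":0,"rz":0.435,"jaw":0.005},
    {"dx":-0.324,"dy":-0.046,"dz":-0.096,"rx":0,"ry":0,"rz":0.435,"jaw":0.005},
    {"dx":-0.324,"dy":-0.046,"dz":-0.096,"rx":0,"ry":0,"rz":0.435,"jaw":0.005},
    {"dx":-0.324,"dy":-0.046,"dz":-0.096,"rx":0,"ry":0,"rz":0.435,"jaw":0.005}
  ]
}}

```text
t: 6.77
tcp_pos: [640.6, 28.3, 189.1]
tool_rot: [180.0, -0.0, 97.0]
force: [-0.4, 0.8, -1.4]
opening: 10.6
finger_force: 58.7
```

Run:
```python
from h import *
im=get_image('wrist'); save(im,'w2.png')
s=ctrl.state(); print(s['t'],s['tcp_pos'],s['tool_rot'],s['joint_positions'],s['opening'],s['force'])
for n in ['pin_top','pin_mid','socket_mouth','fixture','rest_top']:
    print(n,[(np.round(c2w(im,q['centre']),1).tolist(),round(q['confidence'],2)) for q in spotter.tip_of('wrist',n)[:2]])
P=cloud(im,np.ones((400,640),bool)); t=s['tcp_pos']
for z0,z1 in [(60,65),(180,230),(103,165)]:
  for c,r in [((641,28),25),(t,9)]:
    q=P[(np.hypot(P[:,0]-c[0],P[:,1]-c[1])<r)&(P[:,2]>z0)&(P[:,2]<z1)]
    if len(q): print(z0,c,len(q),q.mean(0).round(1),((q.min(0)+q.max(0))/2).round(1),np.ptp(q,axis=0).round(0))
```

```text
6.8167 [640.36613008  29.10035219 189.16193546] [ 1.79996786e+02 -5.51711809e-02  9.70881481e+01] [ 14.54211086  27.5117588  -30.50958653  98.31551598  15.89779417
  58.51265495 -14.42205957] 10.626987542940073 [-0.67539469  0.46901683 -0.9151936 ]
pin_top [([642.1, 26.2, 209.6], 0.58)]
pin_mid [([639.2, 24.1, 154.8], 0.76)]
socket_mouth [([641.4, 24.7, 62.9], 0.78)]
fixture [([642.0, 28.1, -1.6], 0.91)]
rest_top [([429.7, -64.1, -0.9], 0.54)]
60 (641, 28) 652 [644.   29.9  60.8] [643.8  28.4  61.1] [34. 32.  2.]
60 [640.36613008  29.10035219 189.16193546] 46 [634.2  31.6  60.7] [636.3  29.7  60.8] [ 9. 16.  2.]
180 (641, 28) 9048 [640.2  35.5 207.7] [640.9  29.6 205. ] [50. 29. 50.]
180 [640.36613008  29.10035219 189.16193546] 2625 [640.7  31.1 203.7] [641.2  28.6 203.2] [16. 15. 46.]
103 (641, 28) 916 [640.8  32.8 139.2] [641.5  31.4 134.4] [12.  7. 61.]
103 [640.36613008  29.10035219 189.16193546] 916 [640.8  32.8 139.2] [641.5  31.4 134.4] [12.  7. 61.]
```

View pics/w2.png

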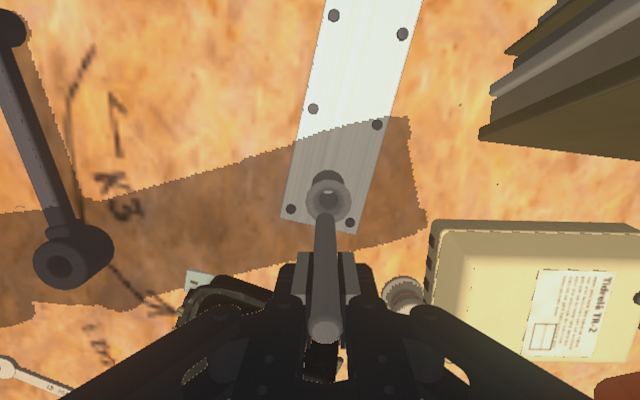

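The wrist view shows the pin held upright, top at (325,330) and foot at (327,212), with the bush's funnel just below it at (328,198). I fit both for the fine offset.

```bash
cat >> h.py <<'E'
from scipy.optimize import least_squares
def pinfit(P,c,z0,z1):
    q=P[(np.hypot(P[:,0]-c[0],P[:,1]-c[1])<10)&(P[:,2]>z0)&(P[:,2]<z1)]; zm=(z0+z1)/2
    f=lambda a:np.hypot(q[:,0]-a[0]-a[2]*(q[:,2]-zm),q[:,1]-a[1]-a[3]*(q[:,2]-zm))-6
    r=least_squares(f,[c[0],c[1],0,0],loss='soft_l1'); return r.x,len(q),np.abs(r.fun).mean()
def discfit(P,c,z0,z1,rad,tol=25):
    # centre of disc of known radius from the outline of its points
    q=P[(np.hypot(P[:,0]-c[0],P[:,1]-c[1])<tol)&(P[:,2]>z0)&(P[:,2]<z1)]
    h=cv2.convexHull(q[:,:2].astype(np.float32))[:,0]
    r=least_squares(lambda a:np.hypot(h[:,0]-a[0],h[:,1]-a[1])-rad,[c[0],c[1]],loss='soft_l1',f_scale=.5); return r.x,q[:,2].mean(),len(q)
E
python3 - <<'E'
from h import *
im=get_image('wrist'); P=cloud(im,np.ones((400,640),bool)); t=ctrl.state()['tcp_pos']; print(t)
print(pinfit(P,t,108,160)); print(discfit(P,(642,28),59,64,17.5))
q=P[(np.hypot(P[:,0]-642,P[:,1]-28)<22)&(P[:,2]>13)&(P[:,2]<58)]; print('inside',len(q),q.mean(0))
q=P[(np.hypot(P[:,0]-641,P[:,1]-28)<9)&(P[:,2]>205)]; print('top',len(q),q.mean(0),q.min(0),q.max(0))
E
```

```text
[640.60301289  28.19573676 189.02505597]
(array([ 6.41514125e+02,  2.80203228e+01, -1.79035141e-03, -3.91109230e-05]), 773, np.float64(0.1663845186074172))
(array([643.75268621,  26.88900134]), np.float64(60.49580414590414), 878)
inside 706 [643.69370046  29.11674983  39.8132751 ]
top 1628 [640.96274883  29.56277665 210.57976325] [633.4708623   19.92895727 205.00304501] [649.79826818  35.21736971 235.74712923]
```

Emit:
{"name": "move_arm", "arguments": {
  "deltas": [
    {"dx":-0.001,"dy":0.002,"dz":0.01,"rx":0,"ry":0,"rz":0,"jaw":0.005},
    {"dx":-0.001,"dy":0.002,"dz":0.022,"rx":0,"ry":0,"rz":0,"jaw":0.005},
    {"dx":-0.001,"dy":0.002,"dz":0.032,"rx":0,"ry":0,"rz":0,"jaw":0.005},
    {"dx":-0.001,"dy":0.002,"dz":0.036,"rx":0,"ry":0,"rz":0,"jaw":0.005},
    {"dx":-0.001,"dy":0.002,"dz":0.039,"rx":0,"ry":0,"rz":0,"jaw":0.005},
    {"dx":-0.001,"dy":0.002,"dz":0.042,"rx":0,"ry":0,"rz":0,"jaw":0.005},
    {"dx":-0.001,"dy":0.002,"dz":0.045,"rx":0,"ry":0,"rz":0,"jaw":0.005},
    {"dx":-0.001,"dy":0.002,"dz":0.047,"rx":0,"ry":0,"rz":0,"jaw":0.005},
    {"dx":-0.001,"dy":0.002,"dz":0.049,"rx":0,"ry":0,"rz":0,"jaw":0.005},
    {"dx":-0.001,"dy":0.002,"dz":0.05,"rx":0,"ry":0,"rz":0,"jaw":0.005}
  ]
}}

```text
t: 7.95
tcp_pos: [643.0, 26.6, 138.9]
tool_rot: [180.0, -0.0, 97.0]
force: [0.0, -0.2, -1.2]
opening: 10.6
finger_force: 58.7
```

Emit:
{"name": "move_arm", "arguments": {
  "deltas": [
    {"dx":0,"dy":0,"dz":0.002,"rx":0,"ry":0,"rz":0,"jaw":0.005},
    {"dx":0,"dy":0,"dz":0.004,"rx":0,"ry":0,"rz":0,"jaw":0.005},
    {"dx":0,"dy":0,"dz":0.006,"rx":0,"ry":0,"rz":0,"jaw":0.005},
    {"dx":0,"dy":0,"dz":0.008,"rx":0,"ry":0,"rz":0,"jaw":0.005},
    {"dx":0,"dy":0,"dz":0.01,"rx":0,"ry":0,"rz":0,"jaw":0.005}
  ]
}}

```text
t: 8.37
tcp_pos: [642.9, 26.7, 128.7]
tool_rot: [-180.0, -0.0, 97.0]
force: [-0.5, -0.7, -0.1]
opening: 10.2
finger_force: 58.7
```

Emit:
{"name": "move_arm", "arguments": {
  "deltas": [
    {"dx":0,"dy":0,"dz":0.003,"rx":0,"ry":0,"rz":0,"jaw":0.005},
    {"dx":0,"dy":0,"dz":0.006,"rx":0,"ry":0,"rz":0,"jaw":0.005},
    {"dx":0,"dy":0,"dz":0.009,"rx":0,"ry":0,"rz":0,"jaw":0.005},
    {"dx":0,"dy":0,"dz":0.012,"rx":0,"ry":0,"rz":0,"jaw":0.005},
    {"dx":0,"dy":0,"dz":0.015,"rx":0,"ry":0,"rz":0,"jaw":0.005},
    {"dx":0,"dy":0,"dz":0.018,"rx":0,"ry":0,"rz":0,"jaw":0.005},
    {"dx":0,"dy":0,"dz":0.021,"rx":0,"ry":0,"rz":0,"jaw":0.005},
    {"dx":0,"dy":0,"dz":0.024,"rx":0,"ry":0,"rz":0,"jaw":0.005},
    {"dx":0,"dy":0,"dz":0.026,"rx":0,"ry":0,"rz":0,"jaw":0.005},
    {"dx":0,"dy":0,"dz":0.027,"rx":0,"ry":0,"rz":0,"jaw":0.005}
  ]
}}

```text
t: 9.2
tcp_pos: [642.8, 26.6, 101.6]
tool_rot: [-180.0, -0.0, 97.0]
force: [-0.4, -0.7, -1.0]
opening: 10.4
finger_force: 58.7
```

Emit:
{"name": "move_arm", "arguments": {
  "deltas": [
    {"dx":0,"dy":0,"dz":0.001,"rx":0,"ry":0,"rz":0,"jaw":0.005},
    {"dx":0,"dy":0,"dz":0.002,"rx":0,"ry":0,"rz":0,"jaw":0.005},
    {"dx":0,"dy":0,"dz":0.003,"rx":0,"ry":0,"rz":0,"jaw":0.005},
    {"dx":0,"dy":0,"dz":0.0035,"rx":0,"ry":0,"rz":0,"jaw":0.005}
  ]
}}

```text
t: 9.53
tcp_pos: [642.9, 26.7, 98.4]
tool_rot: [180.0, -0.0, 97.0]
force: [-0.2, 0.8, -0.4]
opening: 10.5
finger_force: 58.8
```

Emit:
{"name": "move_arm", "arguments": {
  "deltas": [
    {"dx":0,"dy":0,"dz":0.0005,"rx":0,"ry":0,"rz":0,"jaw":0.005},
    {"dx":0,"dy":0,"dz":0.001,"rx":0,"ry":0,"rz":0,"jaw":0.005},
    {"dx":0,"dy":0,"dz":0.0015,"rx":0,"ry":0,"rz":0,"jaw":0.005}
  ]
}}

```text
t: 9.78
tcp_pos: [643.4, 26.8, 98.0]
tool_rot: [179.9, 0.0, 97.0]
force: [-4.3, -0.8, 19.3]
opening: 10.7
finger_force: 61.2
```

Emit:
{"name": "move_arm", "arguments": {
  "deltas": [
    {"dx":0,"dy":0,"dz":-0.0006,"rx":0,"ry":0,"rz":0,"jaw":0.005},
    {"dx":0,"dy":0,"dz":-0.0006,"rx":0,"ry":0,"rz":0,"jaw":0.02},
    {"dx":0,"dy":0,"dz":-0.0006,"rx":0,"ry":0,"rz":0,"jaw":0.035},
    {"dx":0,"dy":0,"dz":-0.0006,"rx":0,"ry":0,"rz":0,"jaw":0.045},
    {"dx":0,"dy":0,"dz":-0.0006,"rx":0,"ry":0,"rz":0,"jaw":0.045},
    {"dx":0,"dy":0,"dz":-0.0006,"rx":0,"ry":0,"rz":0,"jaw":0.045},
    {"dx":0,"dy":0,"dz":-0.0006,"rx":0,"ry":0,"rz":0,"jaw":0.045}
  ]
}}

```text
t: 10.37
tcp_pos: [642.8, 26.6, 97.4]
tool_rot: [-180.0, -0.0, 97.0]
force: [0.1, 0.4, 0.8]
opening: 44.5
finger_force: 0.0
```

Run:
```python
from h import *
im=get_image('wrist'); P=cloud(im,np.ones((400,640),bool)); s=ctrl.state(); t=s['tcp_pos']; print(s['t'],t,s['opening'],s['force'])
print(pinfit(P,t,70,110)); 
q=P[(np.hypot(P[:,0]-643,P[:,1]-27)<10)&(P[:,2]>110)]; print('top',len(q),q.mean(0),np.percentile(q[:,2],[50,90,99]))
goal([t[0],t[1],240],97); goal([411,-2,230],105.8)
```

```text
10.4167 [642.88585974  26.62480781  97.46142334] 45.207257573942 [0.17980298 0.63137987 0.45619161]
(array([ 6.44044046e+02,  2.62861843e+01, -1.46480498e-03,  8.99191726e-04]), 1369, np.float64(0.21004772699039423))
top 1483 [643.41600623  29.84455428 122.40162519] [119.84267925 151.56978394 154.73003088]
d [ 0.     -0.     -0.1425] r [-0.     -0.0001 -0.0002]
d [-2.000e-04 -2.337e-01 -1.325e-01] r [-0.000e+00 -1.000e-04 -1.538e-01]
```

Emit:
{"name": "move_arm", "arguments": {
  "deltas": [
    {"dx":0,"dy":0,"dz":-0.015,"rx":0,"ry":0,"rz":0,"jaw":0.05},
    {"dx":0,"dy":0,"dz":-0.04,"rx":0,"ry":0,"rz":0,"jaw":0.06},
    {"dx":0,"dy":0,"dz":-0.075,"rx":0,"ry":0,"rz":0,"jaw":0.07},
    {"dx":0,"dy":-0.01,"dz":-0.11,"rx":0,"ry":0,"rz":-0.03,"jaw":0.085},
    {"dx":0,"dy":-0.04,"dz":-0.133,"rx":0,"ry":0,"rz":-0.06,"jaw":0.085},
    {"dx":0,"dy":-0.08,"dz":-0.133,"rx":0,"ry":0,"rz":-0.09,"jaw":0.085},
    {"dx":0,"dy":-0.12,"dz":-0.133,"rx":0,"ry":0,"rz":-0.12,"jaw":0.085},
    {"dx":0,"dy":-0.16,"dz":-0.133,"rx":0,"ry":0,"rz":-0.154,"jaw":0.085},
    {"dx":0,"dy":-0.195,"dz":-0.133,"rx":0,"ry":0,"rz":-0.154,"jaw":0.085},
    {"dx":0,"dy":-0.22,"dz":-0.133,"rx":0,"ry":0,"rz":-0.154,"jaw":0.085},
    {"dx":0,"dy":-0.234,"dz":-0.133,"rx":0,"ry":0,"rz":-0.154,"jaw":0.085},
    {"dx":0,"dy":-0.234,"dz":-0.133,"rx":0,"ry":0,"rz":-0.154,"jaw":0.085},
    {"dx":0,"dy":-0.234,"dz":-0.133,"rx":0,"ry":0,"rz":-0.154,"jaw":0.085}
  ]
}}

```text
t: 11.5
tcp_pos: [410.7, -1.9, 231.7]
tool_rot: [179.9, 0.1, 105.8]
force: [0.7, -0.4, 0.1]
opening: 85.0
finger_force: 0.0
```

Run:
```python
from h import *
im=get_image('wrist'); save(im,'w3.png'); P=cloud(im,np.ones((400,640),bool)); s=ctrl.state(); t=s['tcp_pos']; print(s['t'],t,s['tool_rot'],s['joint_positions'])
for n in ['lever_bore','lever_end','lever_balance','lever']:
    print(n,[(np.round(c2w(im,q['centre']),1).tolist(),round(q['confidence'],2)) for q in spotter.tip_of('wrist',n)[:1]])
print('hub',discfit(P,(428,-60),38,48,23,35)); print('end',discfit(P,(375,122),38,48,14,35))
# arm: top face at z=30
q=P[(P[:,2]>26)&(P[:,2]<34)&(abs(P[:,1]-20)<50)&(abs(P[:,0]-405)<40)][:,:2]
print('arm',len(q),cv2.fitLine(q.astype(np.float32),cv2.DIST_HUBER,0,.01,.01).ravel(),cv2.minAreaRect(q.astype(np.float32)))
```

```text
11.55 [411.37865    -1.7196733 231.5181219] [1.79901680e+02 5.32497951e-02 1.05808298e+02] [ 27.69311639   2.50227572 -36.70207994 123.27258465   1.88420772
  54.63138912   5.7374119 ]
lever_bore [([424.5, -61.3, 19.9], 0.72)]
lever_end [([377.6, 119.5, 20.6], 0.97)]
lever_balance [([411.7, -3.4, 20.6], 0.84)]
lever [([427.3, -66.7, 0.9], 0.68)]
hub (array([428.20028928, -61.98193193]), np.float64(42.43545246897904), 1372)
end (array([376.75383612, 120.56020768]), np.float64(42.50816057256072), 1047)
arm 1931 [ 2.8337371e-01 -9.5900959e-01  4.0444473e+02  2.2301762e+01] ((405.0405578613281, 19.52332305908203), (17.28083038330078, 108.37017822265625), 16.752986907958984)
```

View pics/w3.png

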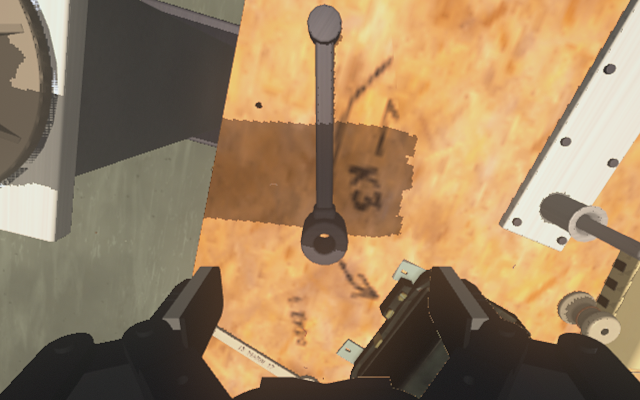

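The wrist view shows the lever under the tool, hub at (324,242) and boss at (324,25), aligned with the tool x axis. The bore to boss distance measures 189.7 mm at 105.7°, as it must be. The pin stands in the bush at (600,225).

Emit:
{"name": "move_arm", "arguments": {
  "deltas": [
    {"dx":0,"dy":0,"dz":0.035,"rx":0,"ry":0,"rz":0,"jaw":0.07},
    {"dx":0,"dy":0,"dz":0.07,"rx":0,"ry":0,"rz":0,"jaw":0.06},
    {"dx":0,"dy":0,"dz":0.105,"rx":0,"ry":0,"rz":0,"jaw":0.05},
    {"dx":0,"dy":0,"dz":0.14,"rx":0,"ry":0,"rz":0,"jaw":0.05},
    {"dx":0,"dy":0,"dz":0.16,"rx":0,"ry":0,"rz":0,"jaw":0.05},
    {"dx":0,"dy":0,"dz":0.17,"rx":0,"ry":0,"rz":0,"jaw":0.05},
    {"dx":0,"dy":0,"dz":0.17,"rx":0,"ry":0,"rz":0,"jaw":0.05},
    {"dx":0,"dy":0,"dz":0.17,"rx":0,"ry":0,"rz":0,"jaw":0.05}
  ]
}}

```text
t: 12.42
tcp_pos: [411.0, -1.4, 60.8]
tool_rot: [-180.0, -0.0, 105.8]
force: [0.4, 1.3, -0.2]
opening: 49.8
finger_force: 0.0
```

Run:
```python
from h import *
im=get_image('wrist'); P=cloud(im,np.ones((400,640),bool)); s=ctrl.state(); t=s['tcp_pos']; print(s['t'],t,s['tool_rot'],s['force'],s['opening'])
for k in ['hub','end']: 
    c={'hub':(428,-62),'end':(377,120)}[k]; print(k,discfit(P,c,38,48,{'hub':23,'end':14}[k],35))
save(im,'w4.png')
goal([411,-2.3,24],105.8)
```

```text
12.4667 [411.40887764  -1.56815017  61.40188287] [1.79946959e+02 8.61031168e-03 1.05824767e+02] [0.25181608 0.36639194 0.56462724] 50.08912182034121
hub (array([427.79167282, -61.56615637]), np.float64(41.969991409342214), 2217)Traceback (most recent call last):
  File "<stdin>", line 4, in <module>
  File "h.py", line 29, in discfit
    h=cv2.convexHull(q[:,:2].astype(np.float32))[:,0]
      ~~~~~~~~~~~~~~~~~~~~~~~~~~~~~~~~~~~~~~~~~~^^^^^
TypeError: 'NoneType' object is not subscriptable
```

Emit:
{"name": "move_arm", "arguments": {
  "deltas": [
    {"dx":0,"dy":0,"dz":0.015,"rx":0,"ry":0,"rz":0,"jaw":0.05},
    {"dx":0,"dy":0,"dz":0.029,"rx":0,"ry":0,"rz":0,"jaw":0.045},
    {"dx":0,"dy":0,"dz":0.036,"rx":0,"ry":0,"rz":0,"jaw":0.04},
    {"dx":0,"dy":0,"dz":0.037,"rx":0,"ry":0,"rz":0,"jaw":0.03},
    {"dx":0,"dy":0,"dz":0.037,"rx":0,"ry":0,"rz":0,"jaw":0.022},
    {"dx":0,"dy":0,"dz":0.037,"rx":0,"ry":0,"rz":0,"jaw":0.014},
    {"dx":0,"dy":0,"dz":0.037,"rx":0,"ry":0,"rz":0,"jaw":0.008},
    {"dx":0,"dy":0,"dz":0.037,"rx":0,"ry":0,"rz":0,"jaw":0.008},
    {"dx":0,"dy":0,"dz":0.037,"rx":0,"ry":0,"rz":0,"jaw":0.008},
    {"dx":0,"dy":0,"dz":0.037,"rx":0,"ry":0,"rz":0,"jaw":0.008}
  ]
}}

```text
t: 13.3
tcp_pos: [411.0, -1.9, 24.5]
tool_rot: [179.9, 0.0, 105.8]
force: [-3.2, 0.5, 8.5]
opening: 15.1
finger_force: 59.1
```

Run:
```python
from h import *
im=get_image('top'); P=cloud(im,np.ones((400,640),bool))
q=P[(P[:,2]>130)&(P[:,1]>40)&(P[:,1]<300)&(P[:,0]>580)]
for y in range(40,300,40):
    k=q[abs(q[:,1]-y-20)<20]; print(y,len(k),k[:,0].min().round() if len(k) else '')
goal([411,-1.9,200],105.8); goal([649.8,88.3,200],83.7)
```

```text
40 674 971.0
80 24 772.0
120 2303 763.0
160 2330 761.0
200 2605 760.0
240 2286 772.0
280 1331 784.0
d [-2.000e-04  1.000e-04 -1.755e-01] r [0.001  0.0006 0.0001]
d [ 0.0216  0.2545 -0.1753] r [0.0011 0.0004 0.3858]
```

Clear by about 90 mm. Lift and carry.

Emit:
{"name": "move_arm", "arguments": {
  "deltas": [
    {"dx":0,"dy":0,"dz":-0.008,"rx":0,"ry":0,"rz":0,"jaw":0.008},
    {"dx":0,"dy":0,"dz":-0.02,"rx":0,"ry":0,"rz":0,"jaw":0.008},
    {"dx":0,"dy":0,"dz":-0.04,"rx":0,"ry":0,"rz":0,"jaw":0.008},
    {"dx":0,"dy":0,"dz":-0.065,"rx":0,"ry":0,"rz":0,"jaw":0.008},
    {"dx":0,"dy":0,"dz":-0.09,"rx":0,"ry":0,"rz":0,"jaw":0.008},
    {"dx":0,"dy":0,"dz":-0.115,"rx":0,"ry":0,"rz":0,"jaw":0.008},
    {"dx":0,"dy":0,"dz":-0.14,"rx":0,"ry":0,"rz":0,"jaw":0.008},
    {"dx":0,"dy":0,"dz":-0.16,"rx":0,"ry":0,"rz":0,"jaw":0.008},
    {"dx":0,"dy":0,"dz":-0.172,"rx":0,"ry":0,"rz":0,"jaw":0.008},
    {"dx":0,"dy":0,"dz":-0.1755,"rx":0,"ry":0,"rz":0,"jaw":0.008}
  ]
}}

```text
t: 14.18
tcp_pos: [411.1, -1.7, 201.5]
tool_rot: [179.8, 0.1, 105.8]
force: [0.6, -0.3, -7.4]
opening: 15.2
finger_force: 60.2
```

Emit:
{"name": "move_arm", "arguments": {
  "deltas": [
    {"dx":0.001,"dy":0.006,"dz":0,"rx":0,"ry":0,"rz":0.01,"jaw":0.008},
    {"dx":0.002,"dy":0.018,"dz":0,"rx":0,"ry":0,"rz":0.03,"jaw":0.008},
    {"dx":0.003,"dy":0.036,"dz":0,"rx":0,"ry":0,"rz":0.055,"jaw":0.008},
    {"dx":0.005,"dy":0.056,"dz":0,"rx":0,"ry":0,"rz":0.085,"jaw":0.008},
    {"dx":0.007,"dy":0.078,"dz":0,"rx":0,"ry":0,"rz":0.12,"jaw":0.008},
    {"dx":0.009,"dy":0.1,"dz":0,"rx":0,"ry":0,"rz":0.155,"jaw":0.008},
    {"dx":0.011,"dy":0.122,"dz":0,"rx":0,"ry":0,"rz":0.19,"jaw":0.008},
    {"dx":0.013,"dy":0.144,"dz":0,"rx":0,"ry":0,"rz":0.225,"jaw":0.008},
    {"dx":0.015,"dy":0.166,"dz":0,"rx":0,"ry":0,"rz":0.26,"jaw":0.008},
    {"dx":0.017,"dy":0.188,"dz":0,"rx":0,"ry":0,"rz":0.295,"jaw":0.008},
    {"dx":0.019,"dy":0.208,"dz":0,"rx":0,"ry":0,"rz":0.33,"jaw":0.008},
    {"dx":0.02,"dy":0.226,"dz":0,"rx":0,"ry":0,"rz":0.355,"jaw":0.008},
    {"dx":0.021,"dy":0.24,"dz":0,"rx":0,"ry":0,"rz":0.375,"jaw":0.008},
    {"dx":0.0215,"dy":0.25,"dz":0,"rx":0,"ry":0,"rz":0.385,"jaw":0.008},
    {"dx":0.0215,"dy":0.2545,"dz":0,"rx":0,"ry":0,"rz":0.386,"jaw":0.008},
    {"dx":0.0215,"dy":0.2545,"dz":0.007,"rx":0,"ry":0,"rz":0.386,"jaw":0.008},
    {"dx":0.0215,"dy":0.2545,"dz":0.014,"rx":0,"ry":0,"rz":0.386,"jaw":0.008},
    {"dx":0.0215,"dy":0.2545,"dz":0.018,"rx":0,"ry":0,"rz":0.386,"jaw":0.008},
    {"dx":0.0215,"dy":0.2545,"dz":0.018,"rx":0,"ry":0,"rz":0.386,"jaw":0.008},
    {"dx":0.0215,"dy":0.2545,"dz":0.018,"rx":0,"ry":0,"rz":0.386,"jaw":0.008}
  ]
}}

```text
t: 15.85
tcp_pos: [649.1, 87.8, 180.7]
tool_rot: [-180.0, 0.0, 83.7]
force: [0.5, 0.2, -7.2]
opening: 15.2
finger_force: 60.0
```

Run:
```python
from h import *
s=ctrl.state(); t=s['tcp_pos']; print(s['t'],t,s['tool_rot'],s['opening'],s['finger_force'],s['force'])
b=(643,27)
for c in ['scene','top','wrist']:
    im=get_image(c); P=cloud(im,np.ones((400,640),bool))
    if c=='scene': u,v=map(int,w2px(im,[650,90,120])); save(im,'s5.png',(u-80,v-70,u+80,v+70),4)
    for n in ['lever_bore','lever_end','pin_top','rest_top','socket_mouth']:
        print(c,n,[(np.round(c2w(im,q['centre']),1).tolist(),round(q['confidence'],2)) for q in spotter.tip_of(c,n)[:1]])
    try: print('hub',discfit(P,b,193,206,23,35))
    except Exception as e: print('-')
    try: print('end',discfit(P,(664,216),193,206,14,35))
    except Exception as e: print('-')
    q=P[(np.hypot(P[:,0]-643,P[:,1]-27)<15)&(P[:,2]>75)&(P[:,2]<126)]; print('pin',len(q),q.mean(0) if len(q) else '')
```

```text
15.85 [649.08235796  87.77973691 180.68221918] [-1.79959997e+02  2.19586701e-02  8.36881702e+01] 15.21953260890618 60.01660645008087 [ 0.48035386  0.21341541 -7.22943469]
scene lever_bore [([642.6, 25.3, 172.9], 0.76)]
scene lever_end []
scene pin_top [([641.0, 26.2, 121.4], 0.6)]
scene rest_top [([662.4, 214.8, 61.8], 0.9)]
scene socket_mouth [([726.4, -77.5, -3.4], 0.25)]
hub (array([641.50224992,  23.78433972]), np.float64(198.29581418464102), 182)
-
pin 66 [642.19311376  22.05724565 100.3841496 ]
top lever_bore []
top lever_end [([662.8, 216.1, 177.5], 0.7)]
top pin_top []
top rest_top [([669.0, 214.7, 64.5], 0.62)]
top socket_mouth [([509.3, 327.4, 0.0], 0.62)]
-
end (array([662.5648127 , 213.88470426]), np.float64(200.66990113138124), 98)
pin 0 
wrist lever_bore []
wrist lever_end []
wrist pin_top []
wrist rest_top []
wrist socket_mouth []
-
-
pin 0
```

View pics/s5.png

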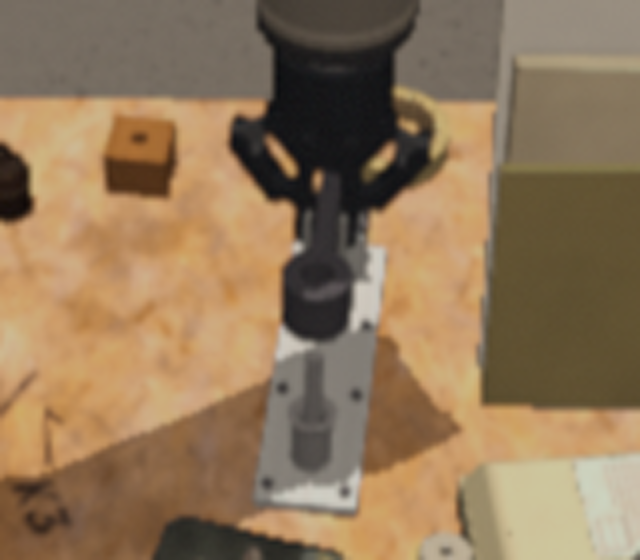

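The crop shows the pin upright in the bush at (312,420) and the hub above it at (318,295), clear of it. The measured offset is about 1 to 3 mm, so I make a small trim, settle and hand in.

Emit:
{"name": "move_arm", "arguments": {
  "deltas": [
    {"dx":0.001,"dy":0.0005,"dz":0,"rx":0,"ry":0,"rz":0,"jaw":0.008},
    {"dx":0.001,"dy":0.0005,"dz":0,"rx":0,"ry":0,"rz":0,"jaw":0.008},
    {"dx":0.001,"dy":0.0005,"dz":0,"rx":0,"ry":0,"rz":0,"jaw":0.008},
    {"dx":0.001,"dy":0.0005,"dz":0,"rx":0,"ry":0,"rz":0,"jaw":0.008},
    {"dx":0.001,"dy":0.0005,"dz":0,"rx":0,"ry":0,"rz":0,"jaw":0.008},
    {"dx":0.001,"dy":0.0005,"dz":0,"rx":0,"ry":0,"rz":0,"jaw":0.008}
  ]
}}

```text
t: 17.25
tcp_pos: [650.2, 89.1, 181.0]
tool_rot: [180.0, -0.0, 83.7]
force: [-0.4, -0.2, -7.1]
opening: 15.2
finger_force: 60.0
```

Run:
```python
from h import *
s=ctrl.state(); print(s['t'],s['tcp_pos'],s['joint_vel'],s['finger_force'],s['force'])
print(ctrl.job_done())
```

```text
17.25 [650.24271083  89.10939351 181.02028755] [ 0.05300056  0.11471568  0.12001416  0.07003948 -0.02402616 -0.03563705
 -0.06323781] 60.01500964164734 [-0.4388678  -0.20503337 -7.13635657]
the job is handed in; nothing more can be done
None
```

I handed the job in at 17.3 s: by my measurements the pin stands free on the bottom of the bush, and the lever is gripped at its balance point and held still and level about 35 mm above it, with the bore within about 3 mm of the pin's axis (no pass or fail came back).

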